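# Hover the offcut over the glue-up nest

## Robot

A 6-joint arm with a two-finger parallel gripper is mounted at the origin on a cart in front of the work surface, level with it; the furniture and walls round the work are solid. World frame = base frame: x ahead of the robot, y to its left, z up, the work surface at z = 0. Lengths are in mm, angles in rad, forces in N, time in s.
With the tool pointing down it reaches from about 425 to 1125 mm from the base axis. Payload 14.9 kg.
Tool frame: the origin (TCP) lies midway between the tips of the shut fingers; the grasp point (between the pads) lies r.grip_point_offset behind it (r.grip_point_offset is the distance from the TCP to the grasp point, in mm); z points along the fingers, y is the line along which they close (so a half turn about z gives the same grasp; the last joint's range is limited). The gripper opens to 91 mm and grips with 3 to 60 N. Pads are 32 mm wide; open, the fingers measure 118 mm over their backs; the gripper's body (76 mm by 178 mm) begins 60 mm behind the grasp point.
Start: joints at [1.297, 0.379, 1.734, -0, 1.028, -0.033], TCP at [166.942, 679.815, 213.932] pointing down, gripper open.
Joint ranges: [-2.77, 2.77], [-0.74, 2.19], [0, 2.66], [-1.06, 4.2], [0.31, 2.87], [-3.08, 3.08]. Speed limits (rad/s): [1.89, 1.89, 2.39, 3.14, 3.14, 3.14].

## Interface

Orientations are given as a rotation vector (axis times angle).
In Python, from station import telemetry, capture, workorder, r gives the robot as it stands. The module is installed in compiled form; this text tells all that it offers.
- The arm moves only by the tool send_rows, never from a script. Its argument "deltas" is a list of rows, each a list of 7 numbers: the closure in counts, from 0 (fully open) to 255 (shut), then the shift along the tool's x, y, z in m, then the turn, a rotation vector about the tool's x, y, z in rad. In form: [[fingers, tx, ty, tz, rx, ry, rz], ...]. A call has 1 to 12 rows; each row shifts and turns the commanded pose from where the row before left it, along the tool's axes as they then stand; what a row does not reach is not made up. A row lasts 1/10 s, in which the tool goes at most 50 mm and 8.59 degrees, less where a joint would pass 70% of its speed; a pose out of reach is approached as far as the arm can. A call is refused whole if a number of a shift passes 0.05 or a number of a turn 0.15, either way. A call with a gripper value outside its range is refused whole. The fingers move at their own pace and stop on an object; "grip_force" is the grip in N (left out, the last holds). Time passes only in rows, so rows that do not move let the fingers close. It gives the time, the measured TCP pose, the force, the opening and the grip force at its end, in the units of the state.
- telemetry.get_obs(): the state, without advancing time (a new reading comes with each control period).
- capture(name): name is "scene" or "side" or "wrist"; returns a dict with "frame" (384x512x3 uint8, red, green, blue), "range_z" (384x512 float32, mm along the optical axis (not along the pixel's ray), 0 where there is no reading), "fx", "fy", "cx", "cy" (pixels), "D" ([k1, k2, p1, p2, k3] as OpenCV has them; the pictures are not rectified), "R" (3x3) and "t" (3): a world point X has camera coordinates R X + t. Camera axes: x right, y down, z forward; pixel columns grow to the right and rows downward; lengths in mm; the calibration is good to about 2 mm. A picture is of the moment at which its call begins.
- workorder.hand_in(): hands the job in; it is judged then, once.
The state is a dict: "clock": time; "joints": joint angles; "qvel": joint speeds; "joint_torque": joint torques, N m; "tool_pos": TCP position; "tcp_rot": TCP orientation; "contact_force": force on the tool from outside, world axes, zero at the start; "wrist_torque": the same for the moment, N m; "finger_gap": finger opening in mm; "grip_force": force on a finger pad.
Only numpy, scipy, OpenCV 4.12 (cv2) and the standard library are available. Lean on these libraries where they do the work, as an engineer would, in place of code of your own. Each camera call takes 0.05 s, during which the arm holds its last target. There are 200 camera calls.

## Task

Grip the small pale wood offcut that lies near the front of the workbench, right of the saw table, lightly (it is soft: no more than about 20 N on each finger), lift it clear over the row of things on the saw table (jar, wood block, cup) and bring it above the recess of the plywood nest. Stop with it level, centred on the recess and turned the same way, hovering about 2 cm above the nest, without ever touching the nest, and finish while still holding it there so that I can check the fit by eye. Leave everything else where it is.

Things in the scene. Friction and masses are not known exactly. Their poses are not given: they have to be found in the camera images.
- offcut: the piece to carry: small flat offcut of pale wood, 38 mm (its x) by 115 mm (its y) by 19 mm tall (its z), a plain rectangular bar, 35 to 75 g; origin at the centre of its underside. It lies flat on the workbench (z = 0), near its front, to the right of the saw table. A grip of 8 N on each finger holds it firmly
- nest: glue-up nest fixed on the saw table (whose top is 3 mm above the workbench), left of the row: plywood base 112 (its x) by 190 (its y) by 9 mm with four wooden rails (light along the long sides, each with a gap in the middle, dark at the ends) up to 24 mm above the table, round a recess 46 mm (its x) by 123 mm (its y) and 15 mm deep; origin at the centre of its underside, z up
- nest_mouth (a point): centre of the recess of the nest, level with the top of its rails (24 mm above the table); axes as those of the nest, y along the recess
- jar: glass jar with a grey screw lid, 62 mm across, 80 mm tall, standing at the near or far end of the row; origin at the centre of its underside
- block: dark weathered wood block, 60 (its x) by 150 (its y) by 45 mm tall, in the middle of the row with its length pointing away from the robot; origin at the centre of its underside; the row (jar, block, cup) stands along the right edge of the saw table
- cup: blue plastic cup, 71 mm across, 88 mm tall, standing at the other end of the row from the jar; light; origin at the centre of its underside
- push_stick: flat wooden push stick, 63 x 290 x 12 mm, lying on the saw table at its left edge; bystander; origin at the centre of its underside

How it is judged:
By the outcome, as a careful person would: the job done as asked, in the order asked, and still so for the second after the job is handed in, while the arm keeps its last pose, push and grip.
It also fails if it takes over 48 s, if anything falls off the work surface, if the arm or the gripper's body presses on something with over 40 N, if the wrist force passes 120 N, or if a joint passes its speed limit or range.

## Working session

There is one attempt and no reset: what is moved stays moved. The work goes in short steps, Python scripts to look and compute and a tool call to move; the robot and the scene stay as the last step left them, time stands still between calls to the robot, and variables do not carry over. Pictures are saved under pics/ and viewed, at most 10 in all, crops included, and the job is handed in when it is done.

Besides the shell and the picture viewer there is one more tool, called after "Call:" as name([rows], argument=value, ...), one row to a line, values as JSON. send_rows: Moves the arm, as the interface text tells. Its arguments: {"type":"object","properties":{"deltas":{"type":"array","items":{"type":"array","items":{"type":"number"}}},"grip_force":{"type":"number"}},"required":["deltas"]}

```bash
mkdir -p pics
cat > h.py <<'E'
import numpy as np,cv2
from station import telemetry,capture,workorder,r
def pts(c):
    h,w=c["range_z"].shape
    v,u=np.mgrid[0:h,0:w]
    K=np.array([[c["fx"],0,c["cx"]],[0,c["fy"],c["cy"]],[0,0,1.]])
    n=cv2.undistortPoints(np.stack([u,v],-1).reshape(-1,1,2).astype(np.float64),K,np.array(c["D"],float)).reshape(h,w,2)
    z=c["range_z"].astype(float)
    X=np.dstack([n*z[...,None],z])
    W=(X-np.array(c["t"]))@np.array(c["R"])
    W[z==0]=np.nan
    return W
E
python3 - <<'E'
from h import *
for n in("scene","side"):
    c=capture(n);cv2.imwrite(f"pics/{n}0.png",c["frame"][...,::-1]);np.save(f"pics/{n}0.npy",pts(c))
    print(n,np.array(c["R"]).round(2).tolist(),np.array(c["t"]).round())
o=telemetry.get_obs();print(o,r.grip_point_offset)
E
```

```text
scene [[0.81, -0.59, -0.01], [-0.42, -0.57, -0.71], [0.41, 0.58, -0.71]] [-440.  330. 1309.]
side [[1.0, 0.04, -0.02], [0.01, -0.55, -0.83], [-0.05, 0.83, -0.55]] [-589.   64. 1444.]
{'clock': 0.1, 'joints': array([ 1.29670117e+00,  3.79350379e-01,  1.73467949e+00, -1.11918294e-05,
        1.02852321e+00, -3.33030315e-02]), 'qvel': array([-0.00178868, -0.00128492, -0.00203887,  0.00094907, -0.00149797,
       -0.00084245]), 'joint_torque': array([ 5.05512253e-04, -7.65037537e+01, -4.35292733e+01,  6.52761664e-02,
        3.98474664e-02,  8.53554837e-06]), 'tool_pos': array([166.84952542, 679.47862313, 213.37910981]), 'tcp_rot': array([-3.77296697e-01, -3.11871529e+00,  1.49309354e-03]), 'contact_force': array([-0.28399786, -0.02194965, -0.88939354]), 'wrist_torque': array([-0.03285209, -0.04704238,  0.0395878 ]), 'grip_force': 0.0, 'finger_gap': 91.45827457271724} 18.8
```

View pics/scene0.png

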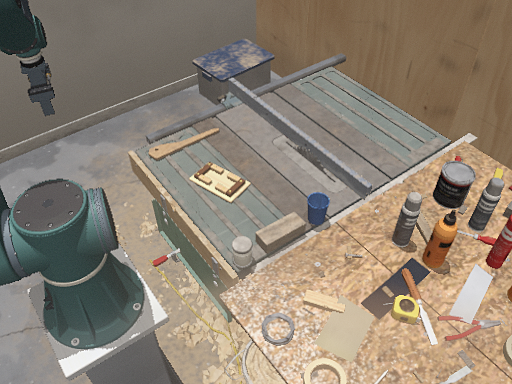

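View pics/side0.png

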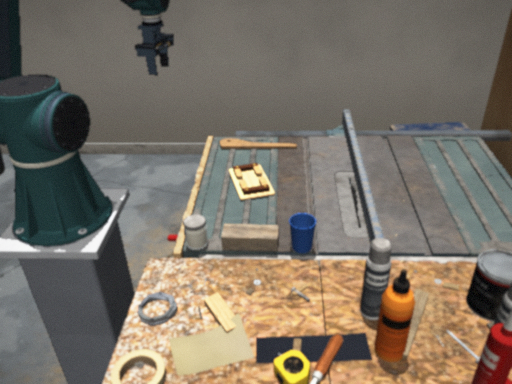

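The scene view shows the offcut at about (324,301), the nest at (220,182), and the jar, block and cup at (242,252), (281,233) and (318,209). Side view: offcut (220,311), nest (251,180). Next I measure them from depth.

```bash
cat > m.py <<'E'
from h import *
def rect(P):
    (c,s,a)=cv2.minAreaRect(P[:,:2].astype(np.float32)); return np.round(c,1),np.round(s,1),round(a,1)
def comp(W,uv,lo,hi,rad):
    m=(W[...,2]>lo)&(W[...,2]<hi)
    c=W[uv[1]-2:uv[1]+3,uv[0]-2:uv[0]+3].reshape(-1,3);c=np.nanmedian(c,0)
    m&=np.hypot(W[...,0]-c[0],W[...,1]-c[1])<rad
    return W[m],c
E
python3 - <<'E'
from m import *
S={n:np.load(f"pics/{n}0.npy") for n in("scene","side")}
px={"scene":dict(off=(324,301),nest=(220,182),jar=(242,245),block=(281,228),cup=(318,209)),
"side":dict(off=(220,311),nest=(251,180),jar=(195,222),block=(250,230),cup=(302,230))}
Z=dict(off=(12,26,80),nest=(20,36,130),jar=(70,95,60),block=(38,56,110),cup=(80,100,60))
for n in S:
  for k,uv in px[n].items():
    lo,hi,rad=Z[k];P,c=comp(S[n],uv,lo,hi,rad)
    print(n,k,c.round(),len(P),*(rect(P) if len(P)>5 else []),np.nanmedian(P[:,2]).round(1) if len(P) else'')
  W=S[n];
  if n=="scene":
    print("bench z",np.nanmedian(W[295:300,350:356,2]),np.nanmedian(W[275:285,300:310,2]))
  for k in("off","nest"):
    u,v=px[n][k];s=18 if k=="off" else 22; print(n,k);print(np.round(W[v-s:v+s+1:4,u-28:u+29:4,2]).astype(int))
E
python3 - <<'E'
import cv2
a=cv2.imread('pics/scene0.png');b=cv2.imread('pics/side0.png')
f=lambda i,x,y:cv2.resize(i[y:y+64,x:x+84],None,fx=4.7,fy=4.7,interpolation=2)
cv2.imwrite('pics/crop.png',cv2.vconcat([cv2.hconcat([f(a,178,150),f(a,285,270)]),cv2.hconcat([f(b,208,148),f(b,180,280)])]))
E
```

```text
scene off [ 514. -387.   18.] 615 [ 522.  -393.5] [ 57.8 137.2] 26.2 17.1
scene nest [544. 178.  12.] 495 [547.5 188. ] [ 89.9 166.7] 15.5 25.7
scene jar [ 417. -136.   82.] 297 [ 421.4 -131.5] [60.6 57.4] 3.9 81.7
scene block [ 565. -130.   46.] 823 [ 567.1 -128.2] [ 65.9 154.2] 88.3 46.5
scene cup [ 685. -161.   78.] 81 [ 705.7 -141.2] [65.4 67.3] 63.7 86.1
bench z -1.6902620320562145 -2.5406994936510916
scene off
[[                  -4                   -2 -9223372036854775808
                     2                   -3                   -4
                    -2                   -7                   -1
                    -2                   -1                   -2
                    -5                   -5                   -5]
 [                  -1                   -1                   -4
                    -2                   -2                    1
                    -2                   -2                   -2
                    -5                   -1                   -2
                    -5                   -3                    2]
 [                  -6      
[... 10634 characters left out ...]
        3                    0                   -1
                    -1                   -3                    8
                     8                    4                   -2
  -9223372036854775808                   -4                   -2
                    -1                    4                    2]
 [                   4                    2                    0
                    -2                    1                   -2
                     3                    1                   -5
                    -1                   -3                    1
                     3                    2                    3]]<stdin>:14: RuntimeWarning: invalid value encountered in cast
```

View pics/crop.png

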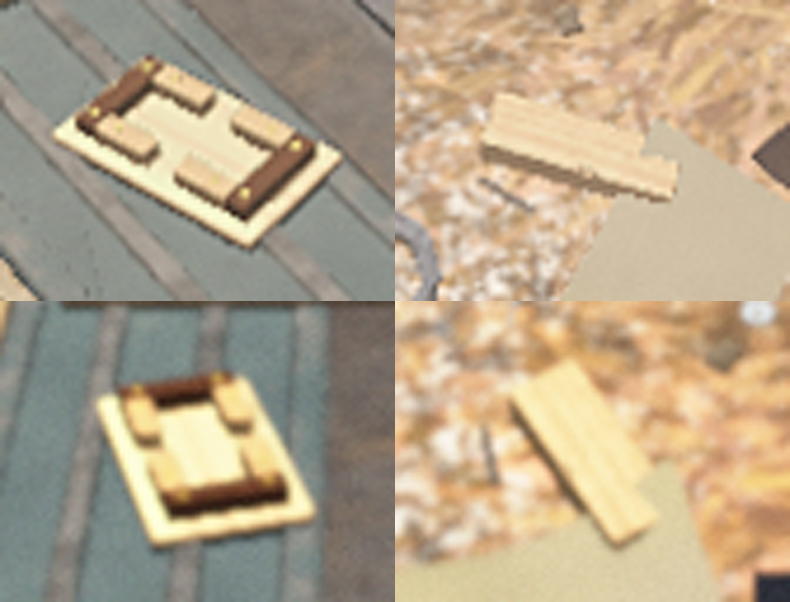

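The crops show the nest recess clearly. At the offcut's far end the edge of the sandpaper overlaps it visually. I'll take a wrist close-up of each.

```bash
cat >> h.py <<'E'
from scipy.spatial.transform import Rotation as Ro
def delta(pos,yaw):
    """tool-frame shift (m) to reach pos [mm], with the turn after it (rotvec) to tool y at yaw deg, z down"""
    o=telemetry.get_obs();R=Ro.from_rotvec(o["tcp_rot"]).as_matrix()
    y=np.radians(yaw);Y=np.array([np.cos(y),np.sin(y),0]);Zd=np.array([0,0,-1.]);T=np.c_[np.cross(Y,Zd),Y,Zd]
    d=np.array(pos)-o["tool_pos"]
    print("clk",round(o["clock"],2),"pos",o["tool_pos"].round(1),"yaw",np.degrees(np.arctan2(R[1,1],R[0,1])).round(2),"zax",R[:,2].round(4),"gap",round(o["finger_gap"],1),"F",round(o["grip_force"],1))
    print("turn",Ro.from_matrix(R.T@T).as_rotvec().round(4),"shift if first",(R.T@d/1000).round(4),"shift if after turn",(T.T@d/1000).round(4))
E
python3 - <<'E'
from h import *
c=capture("wrist");R=np.array(c["R"]);o=telemetry.get_obs();T=Ro.from_rotvec(o["tcp_rot"]).as_matrix()
C=-R.T@np.array(c["t"]);print("cam in tool",T.T@(C-o["tool_pos"]),"axes",(T.T@R.T).round(2).tolist(),c["fx"])
delta([547,188,330],16)
E
```

```text
cam in tool [  81.04016415    1.19707983 -171.10377272] axes [[0.0, -0.96, -0.29], [1.0, -0.0, 0.0], [-0.0, -0.29, 0.96]] 305.1357337526463
clk 0.15 pos [166.8 679.5 213.4] yaw 76.21 zax [-2.e-04 -9.e-04 -1.e+00] gap 91.5 F 0.0
turn [-8.0000e-04  4.0000e-04  1.0508e+00] shift if first [-0.4864 -0.3868 -0.1163] shift if after turn [-0.5773  0.23   -0.1166]
```

Call:
send_rows([
  [0, 0, 0, 0, 0, 0, 0.149],
  [0, 0, 0, 0, 0, 0, 0.149],
  [0, 0, 0, 0, 0, 0, 0.149],
  [0, 0, 0, 0, 0, 0, 0.149],
  [0, 0, 0, 0, 0, 0, 0.149],
  [0, 0, 0, 0, 0, 0, 0.149],
  [0, 0, 0, 0, 0, 0, 0.149],
])

```text
clock: 0.85
tool_pos: [166.9, 679.7, 213.7]
tcp_rot: [1.889, 2.51, -0.001]
contact_force: [0.3, 0.2, 0.2]
finger_gap: 91.0
grip_force: 0.0
```

Call:
send_rows([
  [0, -0.036, 0.0144, -0.003, 0, 0, 0],
  [0, -0.036, 0.0144, -0.003, 0, 0, 0],
  [0, -0.036, 0.0144, -0.003, 0, 0, 0],
  [0, -0.036, 0.0144, -0.003, 0, 0, 0],
  [0, -0.036, 0.0144, -0.003, 0, 0, 0],
  [0, -0.036, 0.0144, -0.003, 0, 0, 0],
  [0, -0.036, 0.0144, -0.003, 0, 0, 0],
  [0, -0.036, 0.0144, -0.003, 0, 0, 0],
])

```text
clock: 1.65
tool_pos: [359.6, 434.8, 238.0]
tcp_rot: [1.881, 2.516, -0.0]
contact_force: [0.8, -0.2, -0.1]
finger_gap: 91.3
grip_force: 0.0
```

Call:
send_rows([
  [0, -0.036, 0.0144, -0.003, 0, 0, 0],
  [0, -0.036, 0.0144, -0.003, 0, 0, 0],
  [0, -0.036, 0.0144, -0.003, 0, 0, 0],
  [0, -0.036, 0.0144, -0.003, 0, 0, 0],
  [0, -0.036, 0.0144, -0.003, 0, 0, 0],
  [0, -0.036, 0.0144, -0.003, 0, 0, 0],
  [0, -0.036, 0.0144, -0.003, 0, 0, 0],
  [0, -0.036, 0.0144, -0.003, 0, 0, 0],
  [0, 0, 0, 0, 0, 0, 0],
  [0, 0, 0, 0, 0, 0, 0],
])

```text
clock: 2.65
tool_pos: [551.0, 192.1, 261.7]
tcp_rot: [-1.883, -2.515, 0.001]
contact_force: [-0.3, 0.1, 0.1]
finger_gap: 91.0
grip_force: 0.0
```

Run:
```python
from m import *
c=capture("wrist");cv2.imwrite("pics/w_nest.png",c["frame"][...,::-1]);np.save("pics/w_nest.npy",pts(c))
delta([523,-392,260],34)
W=np.load("pics/w_nest.npy")
d=np.hypot(W[...,0]-547,W[...,1]-188)
for lo,hi in((20,36),(7,36)):
  P=W[(d<125)&(W[...,2]>lo)&(W[...,2]<hi)];print(len(P),*rect(P),np.median(P[:,2]))
```

```text
clk 2.7 pos [550.5 192.7 261.6] yaw 16.42 zax [-7.e-04 -1.e-04 -1.e+00] gap 90.9 F 0.0
turn [-7.000e-04 -3.000e-04 -3.069e-01] shift if first [-0.5531 -0.1917  0.0016] shift if after turn [-0.4693 -0.3498  0.0016]
4001 [549.8 192.5] [ 86.1 162.2] 17.0 27.02714507738953
10641 [547.5 199.9] [112.3 206.3] 17.0 12.840241105449005
```

View pics/w_nest.png

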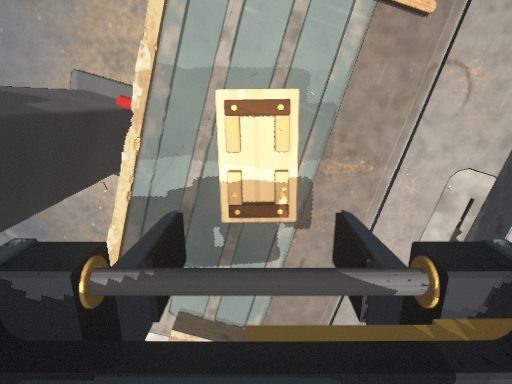

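The wrist picture shows the nest squarely at about (258,155), with yaw near 17°. Now to the offcut.

Call:
send_rows([
  [0, 0, 0, 0, 0, 0, -0.1],
  [0, 0, 0, 0, 0, 0, -0.1],
  [0, 0, 0, 0, 0, 0, -0.107],
  [0, -0.0335, -0.025, 0, 0, 0, 0],
  [0, -0.0335, -0.025, 0, 0, 0, 0],
  [0, -0.0335, -0.025, 0, 0, 0, 0],
  [0, -0.0335, -0.025, 0, 0, 0, 0],
  [0, -0.0335, -0.025, 0, 0, 0, 0],
  [0, -0.0335, -0.025, 0, 0, 0, 0],
  [0, -0.0335, -0.025, 0, 0, 0, 0],
])

```text
clock: 3.7
tool_pos: [536.6, -100.0, 261.9]
tcp_rot: [-1.472, -2.775, -0.0]
contact_force: [0.2, 0.4, -1.0]
finger_gap: 91.0
grip_force: 0.0
```

Call:
send_rows([
  [0, -0.0335, -0.025, 0, 0, 0, 0],
  [0, -0.0335, -0.025, 0, 0, 0, 0],
  [0, -0.0335, -0.025, 0, 0, 0, 0],
  [0, -0.0335, -0.025, 0, 0, 0, 0],
  [0, -0.0335, -0.025, 0, 0, 0, 0],
  [0, -0.0335, -0.025, 0, 0, 0, 0],
  [0, -0.0335, -0.025, 0, 0, 0, 0],
  [0, 0, 0, 0, 0, 0, 0],
  [0, 0, 0, 0, 0, 0, 0],
])

```text
clock: 4.6
tool_pos: [523.5, -391.2, 261.4]
tcp_rot: [-1.474, -2.773, -0.001]
contact_force: [0.2, 0.7, 0.1]
finger_gap: 91.2
grip_force: 0.0
```

Run:
```python
from m import *
c=capture("wrist");cv2.imwrite("pics/w_off.png",c["frame"][...,::-1]);W=pts(c);np.save("pics/w_off.npy",W)
delta([523,-392,130],34)
d=np.hypot(W[...,0]-523,W[...,1]+392)
P=W[(d<80)&(W[...,2]>12)&(W[...,2]<30)];print(len(P),*rect(P),np.median(P[:,2]))
P=W[(d<150)&(W[...,2]<8)];print("bench",np.median(P[:,2]))
```

```text
clk 4.65 pos [ 523.6 -390.6  261.6] yaw 34.08 zax [-6.e-04  7.e-04 -1.e+00] gap 91.2 F 0.0
turn [-0.0001 -0.0009  0.0013] shift if first [-0.0009 -0.0013  0.1316] shift if after turn [-0.0008 -0.0013  0.1316]
2682 [ 529.5 -394.9] [ 40.6 146.1] 35.5 19.281446551149884
bench 0.16651336607608386
```

View pics/w_off.png

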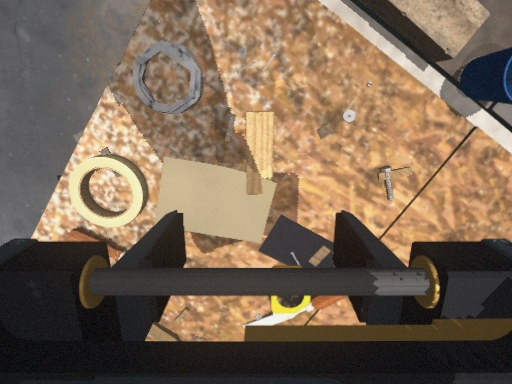

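The wrist picture shows the offcut from (260,112) to (255,194). The sandpaper's corner covers the right part of its near end, around (268,187). I'll check the heights there.

Run:
```python
from m import *
import cv2
W=np.load("pics/w_off.npy")
print(np.round(np.nan_to_num(W[150:212:4,236:292:4,2],nan=-99)).astype(int))
im=cv2.imread("pics/w_off.png");cv2.imwrite("pics/crop2.png",cv2.resize(im[100:220,210:310],None,fx=5,fy=5,interpolation=2))
# offcut fit from the uncovered part: columns edges by row
Z=W[...,2]
for v in range(106,200,6):
    u=[u for u in range(238,290) if 12<Z[v,u]<26]
    if u:print(v,u[0],u[-1],W[v,u[0],:2].round(),W[v,u[-1],:2].round())
```

```text
[[ 0 -2  1 19 19 19 20 18 18 18  0  1  0  0]
 [ 0  1  1 18 19 20 19 19 21 18 -1  1 -1 -1]
 [-1 -1 -1 19 19 19 19 19 20 18 -1  0  1 -1]
 [ 0  0 -1 19 19 19 20 21 19 19  0  1 -1  0]
 [ 0  0 -1 20 18 19 19 20 19 17  1 -2  0  0]
 [ 3  0 -1 20 19 19 19 20 19 19 -2  0  0  0]
 [ 5  8  9 19 19 18 18 20 18 18  0  1 -1  0]
 [ 6  8  9 20 18 18 19 19 18 17  0  0  0  0]
 [ 6  6  9 18 19 19 20 23 25 29 -1 -1  1  0]
 [ 7  7  8 19 19 19 21 21 25 30  0  1 -1 -1]
 [ 7  6  9 19 18 19 21 21 23 27 -1  0 -1  0]
 [ 7  6  9 18 18 18 18 21 22 26 -1 -1  0 -1]
 [ 7  5  7 11 13 15 16 19 22 -1  0  0 -1 -1]
 [ 7  7  9  9 13 14 16 18 21  0  1  0  0  1]
 [ 7  9  9 11 11 13 17 17 19  0  1 -1  0  0]
 [ 7  8 10  9 11 14 15 18 18 -2  0  0 -1  1]]
112 245 272 [ 474. -347.] [ 503. -327.]
118 245 273 [ 478. -353.] [ 509. -332.]
124 245 273 [ 482. -359.] [ 513. -339.]
130 245 272 [ 486. -366.] [ 516. -346.]
136 245 272 [ 491. -373.] [ 521. -352.]
142 245 272 [ 495. -380.] [ 525. -359.]
148 245 272 [ 500. -387.] [ 530. -366.]
154 245 272 [ 504. -394.] [ 535. -373.]
160 245 272 [ 509. -400.] [ 540. -379.]
166 246 272 [ 515. -407.] [ 545. -387.]
172 246 272 [ 519. -413.] [ 549. -393.]
178 246 272 [ 524. -420.] [ 554. -401.]
184 246 269 [ 529. -428.] [ 554. -408.]
190 246 269 [ 534. -435.] [ 559. -416.]
196 249 272 [ 543. -442.] [ 568. -420.]
```

View pics/crop2.png

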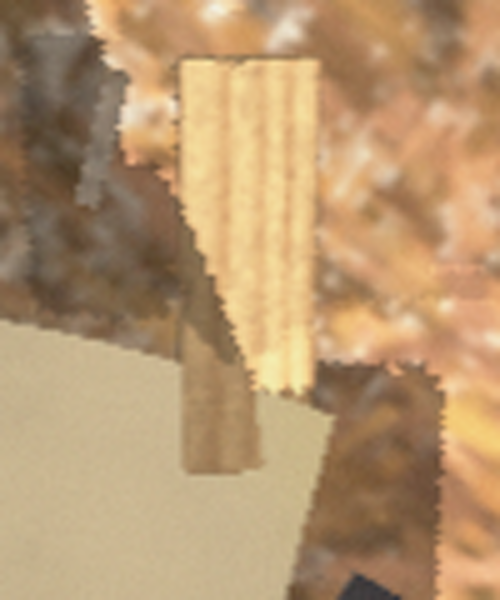

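The sheet's curled corner rises to about 30 mm at the near end, so I grip about 17 mm toward the free end, at (510.3, -369), yaw 34.3°.

Run:
```python
from h import *
delta([510.3,-369,60],34.3)
```

```text
clk 4.65 pos [ 523.6 -390.6  261.6] yaw 34.08 zax [-6.e-04  7.e-04 -1.e+00] gap 91.2 F 0.0
turn [-0.0001 -0.0009 -0.0039] shift if first [0.0252 0.0011 0.2016] shift if after turn [0.0253 0.0012 0.2016]
```

Call:
send_rows([
  [60, 0.005, 0.0002, 0.04, 0, 0, -0.004],
  [60, 0.005, 0.0002, 0.04, 0, 0, 0],
  [60, 0.005, 0.0002, 0.04, 0, 0, 0],
  [60, 0.005, 0.0002, 0.04, 0, 0, 0],
  [60, 0.005, 0.0002, 0.03, 0, 0, 0],
  [60, 0, 0, 0.011, 0, 0, 0],
  [60, 0, 0, 0, 0, 0, 0],
  [60, 0, 0, 0, 0, 0, 0],
], grip_force=10)

```text
clock: 5.45
tool_pos: [511.3, -370.9, 62.5]
tcp_rot: [1.467, 2.776, -0.0]
contact_force: [1.0, 0.6, 0.1]
finger_gap: 69.7
grip_force: 0.0
```

Run:
```python
from h import *
c=capture("wrist");cv2.imwrite("pics/w_pre.png",c["frame"][...,::-1])
delta([510.3,-369,3],34.3)
```

```text
clk 5.5 pos [ 511.4 -371.2   62.8] yaw 34.29 zax [ 0.0019 -0.0015 -1.    ] gap 69.6 F 0.0
turn [ 0.0008  0.0023 -0.0002] shift if first [0.0026 0.0003 0.0598] shift if after turn [0.0024 0.0003 0.0598]
```

View pics/w_pre.png

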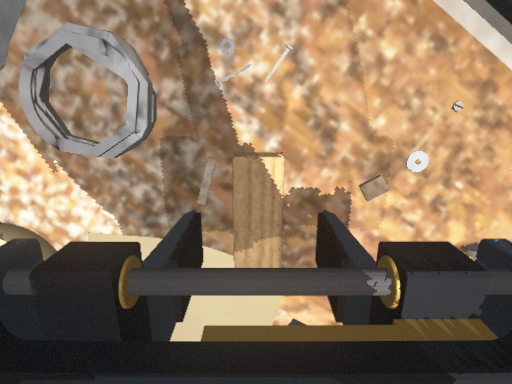

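Fingers straddle the offcut symmetrically (offcut u 233–284, fingers 195–322). Descending.

Call:
send_rows([
  [60, 0.002, 0, 0.025, 0, 0, 0],
  [60, 0, 0, 0.02, 0, 0, 0],
  [60, 0, 0, 0.006, 0, 0, 0],
  [60, 0, 0, 0, 0, 0, 0],
  [60, 0, 0, 0, 0, 0, 0],
  [60, 0, 0, 0, 0, 0, 0],
])

```text
clock: 6.1
tool_pos: [509.8, -369.7, 11.3]
tcp_rot: [1.468, 2.776, -0.001]
contact_force: [0.3, 1.1, -0.2]
finger_gap: 69.6
grip_force: 0.0
```

Run:
```python
from h import *
delta([510.3,-369,3],34.3)
```

```text
clk 6.1 pos [ 509.8 -369.7   11.3] yaw 34.26 zax [ 0.0015 -0.0012 -1.    ] gap 69.6 F 0.0
turn [ 0.0006  0.0018 -0.0007] shift if first [0.0003 0.0008 0.0083] shift if after turn [0.0003 0.0008 0.0083]
```

Call:
send_rows([
  [60, 0, 0.0005, 0.006, 0, 0.0015, 0],
  [60, 0, 0, 0.002, 0, 0, 0],
  [60, 0, 0, 0, 0, 0, 0],
  [60, 0, 0, 0, 0, 0, 0],
])

```text
clock: 6.5
tool_pos: [509.4, -368.7, 1.8]
tcp_rot: [-1.468, -2.776, -0.001]
contact_force: [0.6, 0.4, -0.3]
finger_gap: 69.9
grip_force: 0.0
```

Call:
send_rows([
  [90, 0, 0, 0, 0, 0, 0],
  [110, 0, 0, 0, 0, 0, 0],
  [130, 0, 0, 0, 0, 0, 0],
  [150, 0, 0, 0, 0, 0, 0],
  [170, 0, 0, 0, 0, 0, 0],
  [170, 0, 0, 0, 0, 0, 0],
  [170, 0, 0, 0, 0, 0, 0],
  [170, 0, 0, 0, 0, 0, 0],
], grip_force=10)

```text
clock: 7.3
tool_pos: [509.5, -368.8, 2.0]
tcp_rot: [-1.468, -2.776, -0.001]
contact_force: [-0.5, 1.1, 1.2]
finger_gap: 38.1
grip_force: 10.0
```

Call:
send_rows([
  [170, 0.005, 0, -0.001, 0, 0, 0],
  [170, 0.012, 0, -0.0005, 0, 0, 0],
  [170, 0.015, 0, 0, 0, 0, 0],
  [170, 0.015, 0, -0.002, 0, 0, 0],
  [170, 0.005, 0, -0.01, 0, 0, 0],
  [170, 0, 0, -0.03, 0, 0, 0],
  [170, 0, 0, -0.04, 0, 0, 0],
  [170, 0, 0, -0.04, 0, 0, 0],
  [170, 0, 0, 0, 0, 0, 0],
  [170, 0, 0, 0, 0, 0, 0],
])

```text
clock: 8.3
tool_pos: [480.6, -326.0, 126.8]
tcp_rot: [1.468, 2.776, 0.001]
contact_force: [-0.2, -0.5, -1.3]
finger_gap: 38.0
grip_force: 10.0
```

Run:
```python
from m import *
a=capture("wrist")["frame"];b=capture("side")
np.save("pics/side1.npy",pts(b))
cv2.imwrite("pics/lift.png",np.vstack([cv2.resize(a,(384,288)),cv2.resize(b["frame"][150:384,100:412],(384,288))])[...,::-1])
delta([549,190,230],17)
```

```text
clk 8.4 pos [ 479.7 -325.4  124.8] yaw 34.27 zax [-0.0018  0.0019 -1.    ] gap 38.0 F 10.0
turn [-0.0008 -0.0025  0.3014] shift if first [ 0.3872  0.3475 -0.1043] shift if after turn [ 0.4726  0.217  -0.1052]
```

View pics/lift.png

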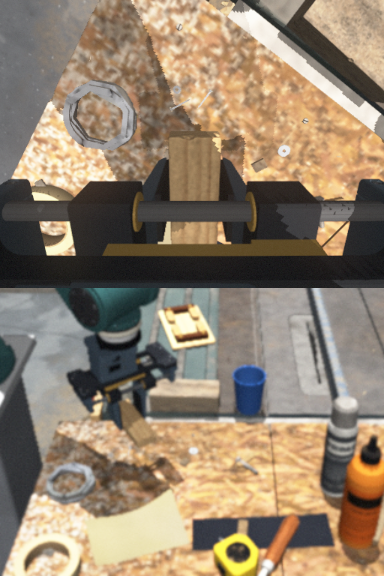

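The offcut is held level, the sandpaper stayed in place and the row is untouched. Raising, turning and crossing.

Call:
send_rows([
  [170, 0, 0, -0.03, 0, 0, 0.06],
  [170, 0, 0, -0.035, 0, -0.0025, 0.08],
  [170, 0, 0, -0.03, 0, 0, 0.08],
  [170, 0, 0, -0.015, 0, 0, 0.081],
  [170, 0.015, 0.007, 0, 0, 0, 0],
  [170, 0.025, 0.011, 0, 0, 0, 0],
  [170, 0.035, 0.0155, 0, 0, 0, 0],
  [170, 0.035, 0.0155, 0, 0, 0, 0],
  [170, 0.035, 0.0155, 0, 0, 0, 0],
  [170, 0.035, 0.0155, 0, 0, 0, 0],
  [170, 0.035, 0.0155, 0, 0, 0, 0],
  [170, 0.035, 0.0155, 0, 0, 0, 0],
])

```text
clock: 9.6
tool_pos: [512.0, -52.0, 233.2]
tcp_rot: [-1.864, -2.526, 0.003]
contact_force: [0.2, -0.7, -0.7]
finger_gap: 37.9
grip_force: 10.0
```

Call:
send_rows([
  [170, 0.035, 0.0155, 0, 0, 0, 0],
  [170, 0.035, 0.0155, 0, 0, 0, 0],
  [170, 0.035, 0.0155, 0, 0, 0, 0],
  [170, 0.035, 0.0155, 0, 0, 0, 0],
  [170, 0.035, 0.0155, 0, 0, 0, 0],
  [170, 0.035, 0.0155, 0, 0, 0, 0],
  [170, 0.028, 0.013, 0, 0, 0, 0],
  [170, 0, 0, 0, 0, 0, 0],
  [170, 0, 0, 0, 0, 0, 0],
  [170, 0, 0, 0, 0, 0, 0],
])

```text
clock: 10.6
tool_pos: [544.1, 203.5, 233.8]
tcp_rot: [-1.867, -2.526, 0.004]
contact_force: [0.6, 0.7, -0.1]
finger_gap: 37.9
grip_force: 10.0
```

Run:
```python
from h import *
delta([544.4,205.3,110],17)
```

```text
clk 10.6 pos [544.1 203.5 233.8] yaw 17.05 zax [-0.0016 -0.0017 -1.    ] gap 37.9 F 10.0
turn [-0.002   0.0011  0.0009] shift if first [0.0017 0.0011 0.1238] shift if after turn [0.0016 0.0008 0.1238]
```

Call:
send_rows([
  [170, 0.0016, 0.0008, 0.02, -0.002, 0.001, 0],
  [170, 0, 0, 0.035, 0, 0, 0],
  [170, 0, 0, 0.04, 0, 0, 0],
  [170, 0, 0, 0.03, 0, 0, 0],
  [170, 0, 0, 0.02, 0, 0, 0],
  [170, 0, 0, 0, 0, 0, 0],
  [170, 0, 0, 0, 0, 0, 0],
  [170, 0, 0, 0, 0, 0, 0],
])

```text
clock: 11.4
tool_pos: [546.3, 205.8, 91.4]
tcp_rot: [1.867, 2.523, 0.005]
contact_force: [-0.1, 0.7, 0.2]
finger_gap: 38.0
grip_force: 10.0
```

```bash
cat > fit.py <<'E'
from m import *
from scipy.optimize import minimize
def heightN(x,y,r):  # nest height above table, r: rail outer half sizes ~ data
    ax,ay=abs(x),abs(y)
    h=np.where((ax<56)&(ay<95),9.,0.)
    end=(ay>61.5)&(ay<61.5+r[1])&(ax<23+r[0])
    side=(ax>23)&(ax<23+r[0])&(ay<61.5)&(ay>r[2])
    return np.where(end|side,24.,h)
def fitnest(W,c0):
    d=np.hypot(W[...,0]-c0[0],W[...,1]-c0[1]);P=W[(d<135)&(W[...,2]>-15)&(W[...,2]<45)]
    def f(p):
        t=np.radians(p[2]);q=P[:,:2]-p[:2]
        x=q@[np.cos(t),np.sin(t)];y=q@[-np.sin(t),np.cos(t)]
        z=P[:,2]-p[3]
        # smooth the model over +-1.5 mm
        m=sum(heightN(x+a,y+b,p[4:7]) for a in(-1.5,0,1.5) for b in(-1.5,0,1.5))/9
        return np.minimum(abs(z-m),10).mean()
    best=None
    for s in range(3):
        x0=np.r_[c0[0]+s-1,c0[1]+1-s,16.5,2,18,18,16] if best is None else best.x
        sx=np.vstack([x0]+[x0+np.eye(7)[i]*[4,4,3,2,4,4,6][i] for i in range(7)])
        best=minimize(f,x0,method="Nelder-Mead",options=dict(initial_simplex=sx,maxiter=1500,xatol=.02,fatol=1e-4))
    return best.x.round(2),round(best.fun,2),len(P)
E
python3 - <<'E'
from fit import *
for n in("scene0","side0","w_nest"):
    print(n,*fitnest(np.load(f"pics/{n}.npy"),(548.5,190)))
a=[]
for n in("scene","side","wrist"):
    c=capture(n);W=pts(c);np.save(f"pics/{n}2.npy",W);a.append(c["frame"])
    d=np.hypot(W[...,0]-548,W[...,1]-190);m=(d<80)&(W[...,2]>92)&(W[...,2]<112)
    P=W[m];print(n,len(P),*(rect(P) if len(P)>20 else []),np.median(P[:,2]) if len(P) else'')
cv2.imwrite("pics/hov.png",np.vstack([np.hstack([cv2.resize(a[0][100:250,120:320],(400,300)),cv2.resize(a[1][80:230,150:350],(400,300))]),np.hstack([cv2.resize(a[2],(400,300)),np.zeros((300,400,3),np.uint8)])])[...,::-1])
delta([544.4,205.3,50],17)
E
```

```text
scene0 [549.32 190.3   16.84   1.    20.55  22.03  12.16] 3.04 3290
side0 [548.24 190.77  16.98   1.62  20.89  22.09   9.91] 2.63 2814
w_nest [549.72 191.7   17.23   2.39  20.51  20.61  12.56] 1.62 27622
scene 280 [552.1 174.3] [57.3 94.5] 18.4 106.56876666077896
side 294 [550.4 186.2] [ 56.6 118.4] 26.9 107.52700961124026
wrist 8647 [548.9 202.1] [57.8 90.6] 17.9 108.56174205163798
clk 11.55 pos [546.2 206.1  91.2] yaw 17.02 zax [ 0.0036  0.0011 -1.    ] gap 38.3 F 10.0
turn [0.0038 0.     0.0003] shift if first [-0.0002 -0.0021  0.0412] shift if after turn [-0.0002 -0.0019  0.0412]
```

View pics/hov.png

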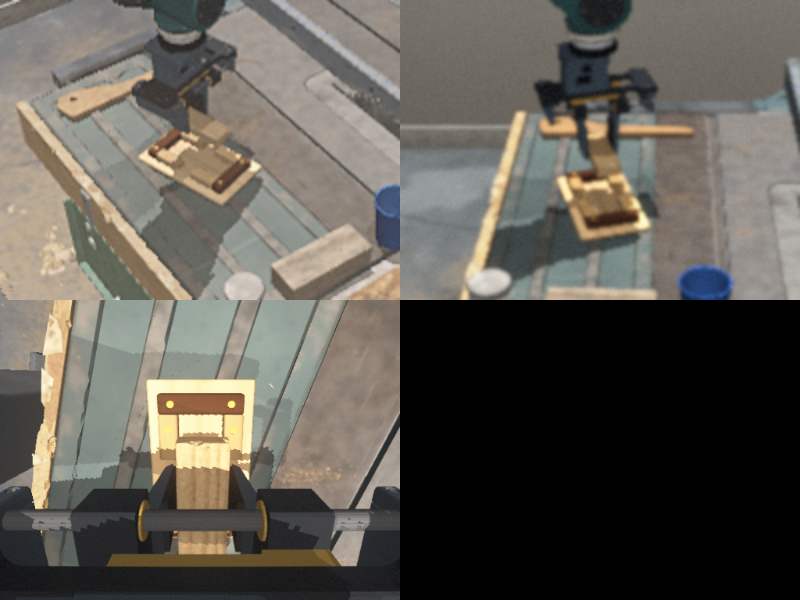

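The scene and side views show the offcut hovering over the nest, aligned by eye. Now measuring its placement in the hand.

Run:
```python
from m import *
o=telemetry.get_obs();T=Ro.from_rotvec(o["tcp_rot"]).as_matrix();p=o["tool_pos"]
for n in("scene2","side2","wrist2"):
    W=np.load(f"pics/{n}.npy").reshape(-1,3);W=W[~np.isnan(W[:,0])]
    q=(W-p)@T
    m=(abs(q[:,0])<110)&(abs(q[:,1])<40)&(q[:,2]>-26)&(q[:,2]<-6);q=q[m]
    print(n,len(q),"x range",np.percentile(q[abs(q[:,1])<14,0],[0,.5,2,98,99.5,100]).round(1))
    for lo in range(-80,60,10):
        s=q[(q[:,0]>=lo)&(q[:,0]<lo+10)]
        if len(s)>8:print(lo,len(s),"y",s[:,1].min().round(1),s[:,1].max().round(1),"z",np.median(s[:,2]).round(1))
```

```text
scene2 272 x range [-78.9 -78.7 -77.9   7.1  12.2  13.3]
-80 36 y -23.6 20.4 z -13.8
-70 27 y -22.4 15.5 z -16.8
-60 28 y -21.6 17.8 z -16.2
-50 30 y -22.0 13.7 z -15.5
-40 26 y -22.3 18.3 z -14.9
-30 28 y -32.5 15.0 z -15.3
-20 45 y -31.6 24.7 z -16.8
-10 30 y -32.9 23.0 z -17.1
0 16 y -31.9 20.1 z -17.1
side2 286 x range [-80.  -79.4 -78.   36.2  38.   39.4]
-80 50 y -21.1 16.8 z -12.2
-70 21 y -21.4 15.3 z -16.9
-60 22 y -21.0 15.1 z -17.4
-50 20 y -20.8 15.1 z -16.9
-40 20 y -21.2 15.0 z -17.1
-30 24 y -25.6 20.1 z -16.1
-20 47 y -30.6 25.8 z -16.6
-10 22 y -31.2 18.5 z -17.0
0 23 y -31.3 17.3 z -17.8
10 14 y -29.9 16.8 z -17.0
20 14 y -10.2 15.5 z -17.7
wrist2 8672 x range [-49.7 -48.9 -47.5  40.1  40.3  40.5]
-50 808 y -18.3 19.6 z -17.4
-40 883 y -18.1 19.7 z -17.4
-30 115 y -17.6 18.9 z -17.6
-20 26 y -17.6 20.2 z -16.8
-10 1101 y -18.3 20.3 z -17.5
0 1184 y -18.3 20.3 z -17.5
10 1717 y -28.3 30.3 z -17.5
20 1212 y -17.8 19.9 z -17.5
30 1435 y -17.5 20.1 z -17.3
40 190 y -16.4 16.2 z -11.0
```

Call:
send_rows([
  [170, 0, -0.001, 0.01, 0.002, 0, 0],
  [170, 0, 0, 0.015, 0, 0, 0],
  [170, 0, 0, 0.006, 0, 0, 0],
  [170, 0, 0, 0, 0, 0, 0],
  [170, 0, 0, 0, 0, 0, 0],
  [170, 0, 0, 0, 0, 0, 0],
  [170, 0, 0, 0, 0, 0, 0],
])

```text
clock: 12.25
tool_pos: [544.9, 205.7, 59.4]
tcp_rot: [1.868, 2.525, 0.001]
contact_force: [-0.5, 0.2, -0.7]
finger_gap: 38.0
grip_force: 10.0
```

```bash
cat > rel.py <<'E'
from fit import *
o=telemetry.get_obs()
for n in("wrist","side","scene"):
    W=pts(capture(n));o=telemetry.get_obs();T=Ro.from_rotvec(o["tcp_rot"]).as_matrix();p=o["tool_pos"]
    x,f,k=fitnest(W,(549,191));c=T.T@(np.r_[x[:2],27]-p)
    q=(W.reshape(-1,3)-p)@T;q=q[~np.isnan(q[:,0])]
    b=q[(abs(q[:,0])<85)&(abs(q[:,1])<30)&(q[:,2]>-25)&(q[:,2]<-11)]
    sel=b[((b[:,0]>22)&(b[:,0]<36))|((b[:,0]<-35)&(b[:,0]>-65))]
    lo,hi=np.percentile(sel[:,1],[1,99])
    bx=b[abs(b[:,1])<12,0]
    A=np.c_[sel[:,:2],np.ones(len(sel))];pl=np.linalg.lstsq(A,sel[:,2],rcond=None)[0]
    print(n,"nest fit",x,f,k,"| nest in tool",c.round(1),"| bar y",lo.round(1),hi.round(1),"x",np.percentile(bx,[1,99]).round(1),"top",np.median(sel[:,2]).round(1),"slope",pl.round(3),len(sel))
delta([549,191,50],17)
E
python3 rel.py
```

```text
wrist nest fit [550.01 191.97  16.92   2.26  21.27  19.91   9.31] 1.69 50194 | nest in tool [-14.7   0.9  32.4] | bar y -17.6 19.3 x [-48.4  40.1] top -17.3 slope [-1.0000e-03 -3.0000e-03 -1.7269e+01] 2971
side nest fit [548.   190.97  16.82   1.69  20.62  20.6   15.52] 2.65 2613 | nest in tool [-15.   -1.3  32.3] | bar y -21.0 16.2 x [-77.9  36. ] top -17.0 slope [ 4.0000e-03 -2.5000e-02 -1.6815e+01] 74
scene nest fit [549.08 191.04  17.05   0.71  21.38  21.79  12.85] 3.06 2805 | nest in tool [-15.3  -0.2  32.3] | bar y -21.1 17.8 x [-76.5   7.9] top -15.6 slope [  0.041   0.022 -13.699] 71
clk 12.4 pos [544.8 205.7  59.3] yaw 17.01 zax [ 5.e-04  1.e-04 -1.e+00] gap 37.8 F 10.0
turn [0.0005 0.     0.0002] shift if first [-0.0153 -0.0003  0.0093] shift if after turn [-0.0153 -0.0003  0.0093]
```

Call:
send_rows([
  [170, 0.0015, 0.0005, 0.004, 0, 0, 0],
  [170, 0.0015, 0, 0.004, 0, 0, 0],
  [170, 0, 0, 0.0025, 0, 0, 0],
  [170, 0, 0, 0, 0, 0, 0],
  [170, 0, 0, 0, 0, 0, 0],
  [170, 0, 0, 0, 0, 0, 0],
  [170, 0, 0, 0, 0, 0, 0],
])

```text
clock: 13.1
tool_pos: [544.3, 208.7, 48.6]
tcp_rot: [1.868, 2.525, 0.0]
contact_force: [0.5, -0.4, -1.6]
finger_gap: 38.2
grip_force: 10.0
```

```bash
python3 rel.py
python3 - <<'E'
from h import *
a=[capture(n)["frame"] for n in("scene","side","wrist")]
cv2.imwrite("pics/fin.png",np.vstack([np.hstack([cv2.resize(a[0][130:220,170:290],(400,300)),cv2.resize(a[1][120:210,190:310],(400,300))]),np.hstack([cv2.resize(a[2],(400,300)),cv2.resize(a[0],(400,300))])])[...,::-1])
E
```

```text
wrist nest fit [550.05 191.59  17.04   2.25  21.38  20.33   9.97] 1.72 51833 | nest in tool [-18.    0.5  21.6] | bar y -17.6 19.3 x [-48.4  40.1] top -17.3 slope [-1.0000e-03 -5.0000e-03 -1.7244e+01] 2976
side nest fit [547.58 191.77  16.89   1.64  20.11  21.82  13.84] 2.56 2551 | nest in tool [-17.1  -1.9  21.6] | bar y -22.0 15.1 x [-76.7  38.2] top -16.7 slope [ 1.3000e-02 -2.2000e-02 -1.6544e+01] 73
scene nest fit [550.11 190.4   17.87   0.79  20.23  21.73  11.98] 3.09 2767 | nest in tool [-19.2   0.2  21.6] | bar y -22.3 14.9 x [-78.    6.1] top -15.9 slope [ -0.037  -0.033 -17.919] 75
clk 13.25 pos [544.3 208.7  48.6] yaw 17.02 zax [ 2.e-04  0.e+00 -1.e+00] gap 37.8 F 10.0
turn [0.0002 0.     0.0003] shift if first [-0.0183 -0.0007 -0.0014] shift if after turn [-0.0183 -0.0007 -0.0014]
```

View pics/fin.png

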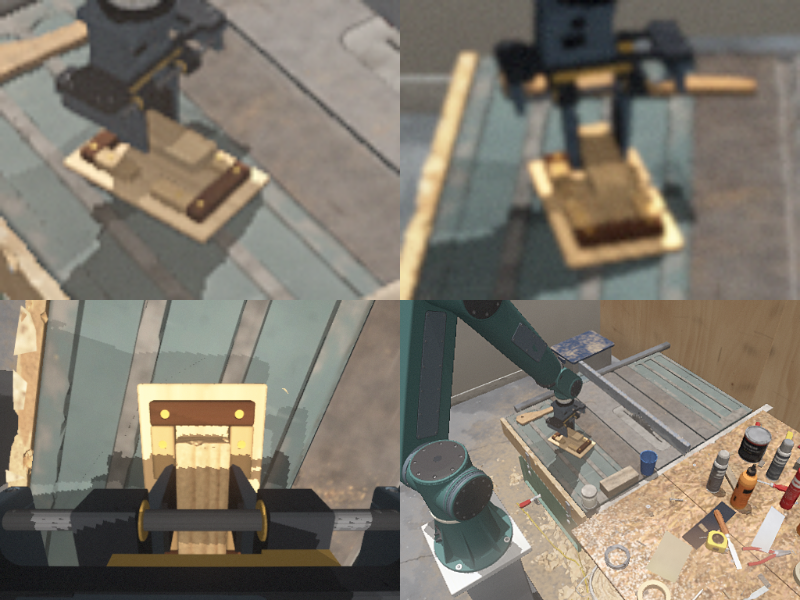

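The final views show the offcut centred and square over the recess, with gaps even on both sides. Its underside is about 2 cm above the rails, and the row is undisturbed. Handing in.

```bash
python3 -c "
from station import workorder
print(workorder.hand_in())"
```

```text
the job is handed in; nothing more can be done
None
```

The job is handed in: the offcut is held at 10 N per finger, level, turned with the recess, about 20 mm above the nest and centred to within about 1–2 mm by the cameras, with nothing else moved as far as the pictures show.

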